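# Put a pigment pan away in the revolving palette

### The job

Put the loose pigment pan away in the fan painter's revolving palette: turn the clear cover until its opening is over the one empty well, and lower the pan through it into the ring on the well's floor, letting go only when the pan stands there. Then turn the cover on until the opening lies wholly over the tray's blank segment, so that every pan is covered. Leave the other things on the desk where they are.

Things in the scene. Friction and masses are not known exactly. Their poses are not given: they have to be found in the camera images.
- palette: Revolving palette, fixed to the desk: a round dark wood case, 276 mm across, on a wooden wedge stand, leaning 35 degrees towards the robot. In it lies a light wood round tray, put in at any angle, which stays fixed while the cover turns: four wells (70 degree sectors between 3 mm walls) and one blank segment. Three wells hold pans like the loose one. Origin: under the pivot, at the stand's foot.
- pivot (a point): Centre of the palette's clear cover, on its top face. The cover is a flat disc, 274 mm across, 3 mm thick, with a brass nut 9 mm high at the centre. This point's z axis is the axis of cover and tray, pointing out of the palette, up and back towards the robot. The cover turns about it without limit either way and stays where it is left (about 1.5 N at its knob).
- opening (a point): Centre of the cover's one opening, level with the cover's top face, 81 mm from the pivot. The opening is a 60 degree sector from 36 to 126 mm from the pivot, with a grey moulded edge standing 2.5 mm above the cover. It turns with the cover.
- knob (a point): Middle of the cover's black finger knob: a round post, 22 mm across, standing 28 mm up from the cover along the axis; this point is 14 mm above the cover's top face. It is 104 mm from the pivot, opposite the opening, and turns with the cover.
- well (a point): Point over the middle of the empty well, level with the cover's top face, 81 mm from the pivot: the opening's centre belongs here for loading. The well's floor is 48 mm below the cover's top face.
- seat (a point): Where the centre of the pan belongs in the empty well: on the axis of a raised ring on the well's floor (42 mm inside, 48 mm outside, 5 mm high), 12 mm above the floor, so 36 mm below well. Its z axis is the palette's axis. With the opening over the well, about 40 mm are free on every side of this point.
- blank (a point): Point over the middle of the tray's blank segment, level with the cover's top face, 81 mm from the pivot. The blank is a solid light wood sector of 80 degrees, filled up nearly to the cover; its middle lies 75 degrees anticlockwise (seen from above) from that of the empty well beside it. The cover is shut when the opening's centre is here.
- pan_center (a point): Centre of the loose pigment pan, half-way up: a small round white porcelain pan, 32 mm across and 24 mm high, about 45 g, with a dry brown cake in its top. It stands upright on the desk mat (3 mm thick, top at z = 0.003). Its z axis is the pan's axis.
- folded_fan: Bystander: a folded hand fan lying on the mat, 230 x 22 x 20 mm, long along its x axis; origin under its middle.
- seal: Bystander: a grey stone seal standing on the mat, 26 mm square and 60 mm high; origin at the centre of its foot.
- water_cup: Bystander: an empty round ceramic water cup standing on the mat, 68 mm across and 55 mm high; origin at the centre of its foot.
Not all that is in view belongs to the job. Leave any red or turquoise look-alike of the part that bears pan_center alone.

How it is judged:
By the outcome, as a careful person would: the job done as asked, in the order asked, and still so for the second after the job is handed in, with the robot touching nothing.
It also fails if it takes over 66 s, if anything falls off the work surface, if the arm or the gripper's body presses on something with over 40 N, if the wrist force passes 120 N, or if a joint passes its speed limit or range.

### The arm

A 7-joint arm with a two-finger parallel gripper is mounted at the origin on the work surface. World frame = base frame: x ahead of the robot, y to its left, z up, the work surface at z = 0. Lengths are in m, angles in rad, forces in N, time in s.
With the tool pointing down it reaches from about 0.4 to 0.9 m from the base axis. Payload 5.5 kg.
Tool frame: the origin (TCP) lies midway between the tips of the shut fingers; the grasp point (between the pads) lies 19 mm behind it; x points along the fingers, z is the direction in which the jaws open and shut, and the axes are right-handed (so a half turn about x gives the same grasp; the last joint's range is limited). The gripper opens to 85 mm and grips with 20 to 120 N. Pads are 22 mm wide; open, the fingers measure 114 mm over their backs; the gripper's body (76 mm by 85 mm) begins 54 mm behind the grasp point. The pads swing forward as they close: fully open they stand 13 mm farther back than shut.
Start: joints at [-1.053, 0.501, -0.427, 1.55, 0.221, 1.138, -0.21], TCP at [0.164, 0.629, 0.231] pointing down, gripper open.
Joint ranges: [-2.88, 2.88], [-0.31, 2.03], [-1.54, 1.56], [0.2, 2.42], [-1.41, 4.55], [0.19, 2.02], [-2.57, 2.57]. Speed limits (rad/s): [2.57, 2.57, 3.14, 3.14, 3.14, 3.14, 3.14].

### API

Orientations are given as [roll, pitch, yaw] about the fixed x, y, z axes, in that order (R = Rz(yaw) Ry(pitch) Rx(roll)).
In Python, from plant import env gives the robot as it stands.
- The arm moves only by the tool move_arm, never from a script. Its argument "commands" is a list of rows, each a list of 4 numbers: the shift along the tool's x, y, z in m, then the turn about the tool's x in degrees. A call has exactly 10 rows; each row shifts and turns the commanded pose from where the row before left it, along the tool's axes as they then stand; what a row does not reach is not made up. A row lasts 1/10 s, in which the tool goes at most 50 mm and 8.59 degrees, less where a joint would pass 70% of its speed; a pose out of reach is approached as far as the arm can. A call with a gripper value outside its range is refused whole. "claw" is the opening, from -1 (shut) to 1 (fully open), set as the call begins (left out, the last holds). The fingers move at their own pace and stop on an object; "force" is the grip in N (left out, the last holds). Time passes only in rows, so rows that do not move let the fingers close, or fill a call up. It gives the time, the measured TCP pose, the force and the opening at its end, in the units of the state.
- env.observe(): the state, without advancing time (a new reading comes with each control period).
- env.grab_frame(name): name is "side" or "top" or "wrist"; returns the picture (384x512x3 uint8, red, green, blue); there is no depth.
- env.calibration(name): a dict with "mtx" (3x3 intrinsics, pixels), "R" (3x3) and "t" (3): a world point X has camera coordinates R X + t. Camera axes: x right, y down, z forward; pixel columns grow to the right and rows downward; lengths in m; the calibration is good to about 2 mm. A picture is of the moment at which its call begins: read the wrist's pose just before it. calibration takes no time and is no camera call; for the wrist camera it gives the pose at the moment of the call.
- env.sign_off(): hands the job in, once; it reports no verdict.
The state is a dict: "time": time; "q": joint angles; "qvel": joint speeds; "tau": joint torques, N m; "eef_pos": TCP position; "tcp_rot": TCP orientation; "force": force on the tool from outside, world axes, zero at the start; "wrist_torque": the same for the moment, N m; "opening": finger opening in m.
Only numpy, scipy, OpenCV 4.12 (cv2) and the standard library are available. Lean on these libraries where they do the work, as an engineer would, in place of code of your own. Each camera call takes 0.05 s, during which the arm holds its last target.

## Working session

There is one attempt and no reset: what is moved stays moved. The work goes in short steps, Python scripts to look and compute and a tool call to move; the robot and the scene stay as the last step left them, time stands still between calls to the robot, and variables do not carry over. Pictures are saved under pics/ and viewed, and the job is handed in when it is done.

Besides the shell and the picture viewer there is one more tool, called after "Request:" by a JSON object that holds its "op" and its "data". move_arm: Moves the arm, as the interface text tells. Its arguments: {"type":"object","properties":{"commands":{"type":"array","items":{"type":"array","items":{"type":"number"}}},"claw":{"type":"number"},"force":{"type":"number"}},"required":["commands"]}

```bash
mkdir -p pics; ls
python3 - <<'E'
from plant import env
import cv2,numpy as np
for n in ["side","top","wrist"]:
    c=env.calibration(n); f=env.grab_frame(n)
    cv2.imwrite(f"pics/{n}0.png",f[:,:,::-1])
    print(n,np.round(c["mtx"],1).tolist(),np.round(c["R"],3).tolist(),np.round(c["t"],3).tolist())
print(env.observe())
E
```

```text
pics
side [[363.3, 0.0, 255.5], [0.0, 363.3, 184.1], [0.0, 0.0, 1.0]] [[0.99, -0.139, 0.009], [-0.101, -0.763, -0.638], [0.096, 0.631, -0.77]] [-0.549, 0.177, 1.053]
top [[370.8, 0.0, 254.0], [0.0, 370.8, 190.1], [0.0, 0.0, 1.0]] [[-0.009, -1.0, -0.002], [-0.987, 0.01, -0.158], [0.158, 0.001, -0.988]] [0.049, 0.571, 1.13]
wrist [[327.5, 0.0, 260.5], [0.0, 327.5, 190.8], [0.0, 0.0, 1.0]] [[0.251, 0.968, -0.001], [0.926, -0.24, 0.292], [0.282, -0.075, -0.956]] [-0.648, -0.037, 0.38]
{'time': 0.15, 'q': array([-1.05280699,  0.50166459, -0.42682097,  1.551206  ,  0.22077188,
        1.13828872, -0.21029864]), 'qvel': array([-0.00149469, -0.0018439 ,  0.0006864 , -0.00244293,  0.00065429,
       -0.00012873, -0.00080571]), 'tau': array([-6.60468781e-03, -5.70036757e+01, -5.82524791e+00, -2.81290752e+01,
        1.06752801e-02,  7.79627881e-03,  2.39712523e-05]), 'eef_pos': array([0.16371757, 0.62849154, 0.23047839]), 'tcp_rot': array([ 3.0843621 ,  1.56927055, -1.88279429]), 'force': array([ 0.36543983,  0.33107674, -0.12752674]), 'wrist_torque': array([-0.01060309, -0.02483132,  0.01661096]), 'opening': 0.0856397143507852}
```

View pics/side0.png

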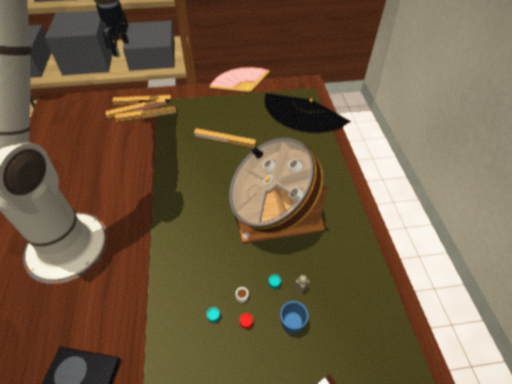

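View pics/top0.png

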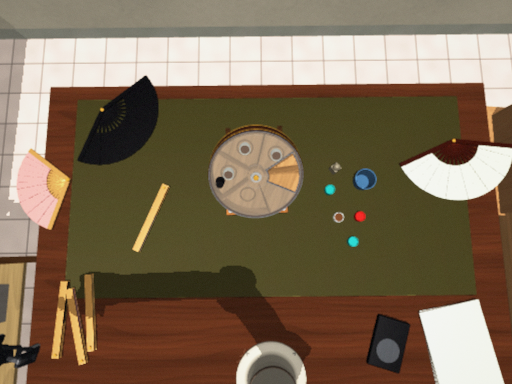

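View pics/wrist0.png

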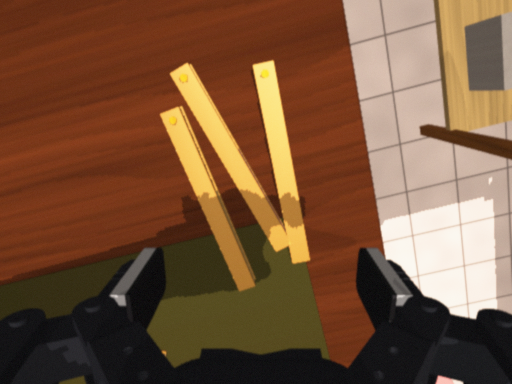

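Run:
```python
import cv2
t=cv2.imread("pics/top0.png");s=cv2.imread("pics/side0.png")
cv2.imwrite("pics/t1.png",cv2.resize(t[115:225,195:315],None,fx=5,fy=5,interpolation=cv2.INTER_CUBIC))
cv2.imwrite("pics/s1.png",cv2.resize(s[130:250,220:340],None,fx=5,fy=5,interpolation=cv2.INTER_CUBIC))
cv2.imwrite("pics/t2.png",cv2.resize(t[150:260,310:390],None,fx=5,fy=5,interpolation=cv2.INTER_CUBIC))
```

```text
(no output)
```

View pics/t1.png

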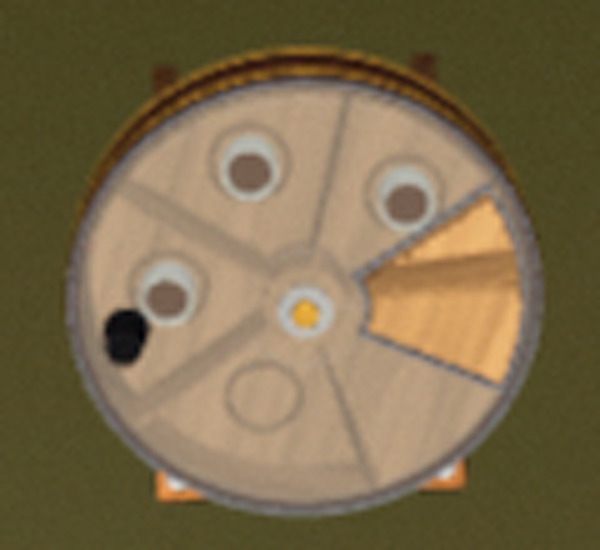

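View pics/s1.png

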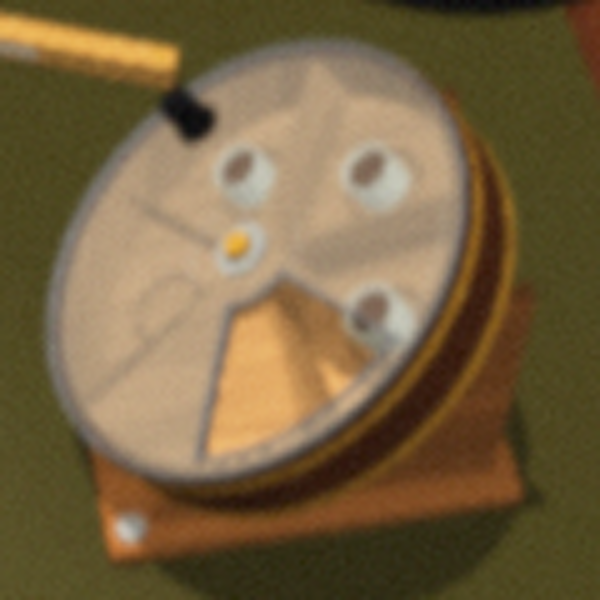

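View pics/t2.png

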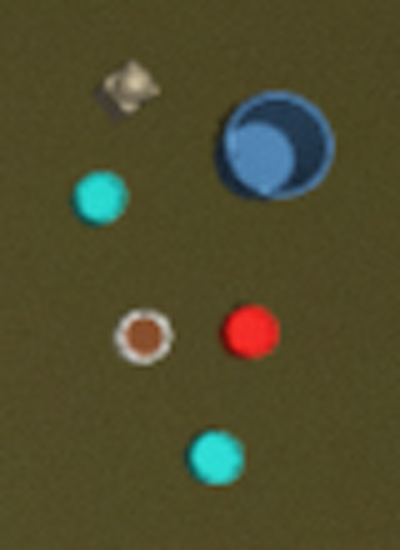

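```bash
cat > h.py <<'E'
import numpy as np
from plant import env
from scipy.optimize import least_squares
from scipy.spatial.transform import Rotation as Ro
C={n:env.calibration(n) for n in ("top","side")}
def proj(n,X):
    c=C[n];p=(np.asarray(X)@np.array(c["R"]).T+np.array(c["t"]))@np.array(c["mtx"]).T
    return p[...,:2]/p[...,2:]
def axes(yaw):  # palette frame: tilt 35deg about its y, axis towards -x at yaw 0
    return Ro.from_euler("zy",[yaw,-np.radians(35)]).as_matrix()
def P(p,r,ang,z): # angle in palette plane from palette x (uphill away from robot), ccw from above
    return p[:3]+axes(p[3])@np.array([r*np.cos(ang),r*np.sin(ang),z])
def ray(n,uv):
    c=C[n];d=np.array(c["R"]).T@np.linalg.solve(c["mtx"],[*uv,1]);o=-np.array(c["R"]).T@np.array(c["t"]);return o,d
def at_z(n,uv,z):
    o,d=ray(n,uv);return o+d*(z-o[2])/d[2]
E
cat > fit.py <<'E'
from h import *
T=lambda u,v:np.array([195+(u+.5)/5-.5,115+(v+.5)/5-.5]);S=lambda u,v:np.array([220+(u+.5)/5-.5,130+(v+.5)/5-.5])
d2=np.radians
obs=[]
def add(n,uv,f): obs.append((n,uv,f))
add("top",T(305,314),lambda p:P(p,0,0,.009)); add("side",S(237,243),lambda p:P(p,0,0,.009))
add("top",T(264,397),lambda p:P(p,.081,p[5],-.045)); add("side",S(168,305),lambda p:P(p,.081,p[5],-.045))
for k,a,b in [(150,(407,202),(372,312)),(220,(250,173),(368,168)),(290,(168,299),(240,172))]:
    for n,uv in (("top",T(*a)),("side",S(*b))): add(n,uv,lambda p,k=k:P(p,.081,p[5]+d2(k),-.026))
add("top",T(125,328),lambda p:P(p,.104,p[4]+np.pi,.026)); add("side",S(186,108),lambda p:P(p,.104,p[4]+np.pi,.018))
for a,r,s in [((357,275),.036,1),((492,190),.126,1),((362,330),.036,-1),((500,385),.126,-1)]:
    add("top",T(*a),lambda p,r=r,s=s:P(p,r,p[4]+s*d2(30),.001))
for a,r,s in [((285,272),.036,1),((232,308),.036,-1),((203,458),.126,-1)]:
    add("side",S(*a),lambda p,r=r,s=s:P(p,r,p[4]+s*d2(30),.001))
rims=[("top",T(70,290)),("top",T(541,300)),("top",T(310,516)),("top",T(310,79)),("side",S(47,300)),("side",S(330,40)),("side",S(470,180)),("side",S(180,477))]
A=np.linspace(0,2*np.pi,720)
def res(p):
    r=[proj(n,f(p))-uv for n,uv,f in obs]
    out=list(np.ravel(r))
    for n,uv in rims:
        X=p[:3]+np.c_[.137*np.cos(A),.137*np.sin(A),0*A]@axes(p[3]).T
        out.append(np.min(np.linalg.norm(proj(n,X)-uv,axis=1)))
    return np.array(out)
best=None
for w in range(0,360,30):
  s=least_squares(res,[.62,0,.15,0,d2(-90),d2(w)],loss="soft_l1")
  if best is None or s.cost<best.cost:best=s
p=best.x
print(best.cost,p[:3],np.degrees(p[3:])%360)
n=len(obs)
for o,r in zip(obs,res(p)[:2*n].reshape(-1,2)):print(o[0],np.round(r,2))
print(np.round(res(p)[2*n:],2))
np.save("p.npy",p)
def tri(a,b,z):
    u=least_squares(lambda X:np.r_[proj("top",X)-a,proj("side",X)-b],[.5,-.2,.02]);return u.x,np.round(u.fun,2)
U=lambda u,v:np.array([310+(u+.5)/5-.5,150+(v+.5)/5-.5])
print("pan",at_z("top",U(144,336),.027), at_z("side",(241.5,293),.027))
for nm,a in dict(red=(251,332),tq1=(101,197),tq2=(217,458),seal=(135,80),cup=(278,145)).items():print(nm,at_z("top",U(*a),.03))
E
python3 fit.py
```

```text
7.058239405402644 [0.59488129 0.03836322 0.15722738] [  5.52638126 269.61436544 156.95898993]
top [ 0.12 -0.01]
side [-0.34 -0.26]
top [ 0.46 -0.75]
side [0.55 1.54]
top [ 0.23 -0.11]
side [ 0.13 -0.36]
top [ 0.01 -0.63]
side [0.4  0.29]
top [ 0.01 -0.48]
side [ 0.12 -0.36]
top [-0.4   2.99]
side [0.02 0.25]
top [-0.04 -0.08]
top [-0.61 -0.46]
top [0.01 0.33]
top [0.08 0.77]
side [-0.31  0.03]
side [-0.44 -0.41]
side [-1.63 -0.13]
[0.5  0.47 0.48 0.39 0.84 0.45 0.74 0.1 ]
pan [ 0.4862474  -0.22401983  0.027     ] [ 0.48638837 -0.22365818  0.027     ]
red [ 0.48788636 -0.29136531  0.03      ]
tq1 [ 0.57563864 -0.19976932  0.03      ]
tq2 [ 0.40884114 -0.26571471  0.03      ]
seal [ 0.65233107 -0.2250205   0.03      ]
cup [ 0.60850854 -0.31533346  0.03      ]
```

```bash
sed -i 's/add("top",T(125,328),lambda p:P(p,.104,p\[4\]+np.pi,.026)); add("side",S(186,108),lambda p:P(p,.104,p\[4\]+np.pi,.018))/add("top",T(125,346),lambda p:P(p,.104,p[4]+np.pi,.028))/' fit.py; python3 fit.py | head -1
cat >> h.py <<'E'
def tool():
    s=env.observe();return s,Ro.from_euler("xyz",s["tcp_rot"]).as_matrix()
def delta(target):
    s,R=tool();return R.T@(np.asarray(target)-s["eef_pos"])
E
python3 - <<'E'
from h import *
s,R=tool();print(np.round(R,3))
c=env.calibration("wrist");o=-np.array(c["R"]).T@np.array(c["t"]);print("cam in tool",R.T@(o-s["eef_pos"]),"fwd",np.round(R.T@np.array(c["R"])[2],3),"right",np.round(R.T@np.array(c["R"])[0],3))
p=np.load("p.npy");print(p[:3],np.degrees(p[3:]))
for nm,X in dict(knob=P(p,.104,p[4]+np.pi,.014),knob2=P(p,.104,p[5]+np.pi,.014),knob3=P(p,.104,p[5]+np.radians(255),.014),well=P(p,.081,p[5],0),seat=P(p,.081,p[5],-.036)).items():print(nm,np.round(X,4))
w=axes(p[3])[:,1];print(w,"jaw angle to w deg",np.degrees(np.arctan2(np.cross(R[:,2],w)[2],R[:,2]@w)))
print(delta([.50,.05,.42]))
E
```

```text
4.574586117100441 [0.59459708 0.03837942 0.15704527] [ 12.08723261 263.7929416  150.36778644]
[[-0.    -0.968  0.252]
 [-0.001  0.252  0.968]
 [-1.     0.    -0.002]]
cam in tool [-0.1429824   0.07571496 -0.00116541] fwd [ 0.956 -0.292  0.   ] right [-0.     0.001  1.   ]
[0.59459708 0.03837942 0.15704527] [ 12.08723261 -96.2070584  150.36778644]
knob [0.5778 0.1418 0.1624]
knob2 [0.6678 0.007  0.2254]
knob3 [0.6324 0.126  0.2006]
well [0.5313 0.0628 0.1127]
seat [0.552  0.0628 0.0833]
[-0.17153099  0.97782992 -0.12010729] jaw angle to w deg 24.542304080358154
[-0.18883885 -0.471203   -0.47535712]
```

```bash
sed -i 's/from_euler("zy"/from_euler("ZY"/' h.py
python3 fit.py
cat > st.py <<'E'
from h import *
s,R=tool();
p=np.load("p.npy");print(p[:3],np.degrees(p[3:]))
print(axes(p[3])[:,2])
for nm,X in dict(knob=P(p,.104,p[4]+np.pi,.014),knob2=P(p,.104,p[5]+np.pi,.014),knob3=P(p,.104,p[5]+np.radians(255),.014),well=P(p,.081,p[5],0),seat=P(p,.081,p[5],-.036)).items():print(nm,np.round(X,4))
w=axes(p[3])[:,1];print(w,"jaw angle to w deg",np.degrees(np.arctan2(np.cross(R[:,2],w)[2],R[:,2]@w)))
E
python3 st.py
```

```text
3.4216104840746677 [0.59453828 0.03804833 0.15749141] [  3.31262031 272.45673591 159.38112102]
top [0.34 0.08]
side [-0.42 -0.14]
top [-0.09 -0.55]
side [0.23 0.9 ]
top [ 0.12 -0.12]
side [ 0.23 -0.06]
top [-0.01 -0.49]
side [0.18 0.03]
top [-0.23 -0.18]
side [-0.36 -1.07]
top [-0.1   0.31]
top [ 0.07 -0.13]
top [-0.63 -0.81]
top [0.12 0.27]
top [0.07 0.29]
side [-0.22  0.24]
side [-0.32 -0.19]
side [-0.94  0.48]
[0.51 0.37 0.37 0.32 0.44 0.2  0.63 0.65]
pan [ 0.4862474  -0.22401983  0.027     ] [ 0.48638837 -0.22365818  0.027     ]
red [ 0.48788636 -0.29136531  0.03      ]
tq1 [ 0.57563864 -0.19976932  0.03      ]
tq2 [ 0.40884114 -0.26571471  0.03      ]
seal [ 0.65233107 -0.2250205   0.03      ]
cup [ 0.60850854 -0.31533346  0.03      ]
[0.59453828 0.03804833 0.15749141] [  3.31262031 -87.54326409 159.38112102]
[-0.57261805 -0.0331435   0.81915204]
knob [0.5769 0.1411 0.1664]
knob2 [0.6682 0.0056 0.2248]
knob3 [0.6312 0.1249 0.2037]
well [0.5309 0.0629 0.114 ]
seat [0.5515 0.0641 0.0845]
[-5.77839264e-02  9.98329113e-01 -3.46944695e-18] jaw angle to w deg 17.90971352233673
```

Request:
{"op": "move_arm", "data": {"commands": [[-0.025,0,0,-6],[-0.025,0,0,-6],[-0.02,0,0,-6],[0,-0.02,-0.032,0],[0,-0.02,-0.032,0],[0,-0.02,-0.032,0],[0,-0.02,-0.032,0],[0,-0.02,-0.032,0],[0,-0.02,-0.032,0],[0,-0.02,-0.032,0]], "claw": 0.2}}

```text
time: 1.15
eef_pos: [0.3175, 0.4122, 0.3011]
tcp_rot: [2.571, 1.571, -2.082]
force: [0.8, 0.2, 0.1]
opening: 0.0517
```

Request:
{"op": "move_arm", "data": {"commands": [[0,-0.024,-0.038,0],[0,-0.024,-0.038,0],[0,-0.024,-0.038,0],[0,-0.024,-0.038,0],[0,-0.024,-0.038,0],[0,-0.024,-0.038,0],[0,-0.024,-0.038,0],[0,-0.024,-0.038,0],[0,-0.024,-0.038,0],[0,-0.024,-0.038,0]]}}

```text
time: 2.15
eef_pos: [0.5796, 0.0471, 0.3011]
tcp_rot: [1.625, 1.571, -3.028]
force: [0.5, 0.4, 0.8]
opening: 0.0512
```

Run:
```python
from h import *
s,R=tool();print(s["time"],s["eef_pos"],s["tcp_rot"],s["opening"],s["force"]);print(delta([.58,.04,.30]))
```

```text
2.15 [0.57961114 0.04705787 0.30114177] [ 1.62510537  1.57057169 -3.0277191 ] 0.05121657206065499 [0.54233402 0.40569207 0.80713144]
[ 1.14186712e-03  3.17234591e-05 -7.06848777e-03]
```

```bash
python3 - <<'E'
from h import *
import cv2,pickle
c=env.calibration("wrist");f=env.grab_frame("wrist");pickle.dump(c,open("w1.pkl","wb"))
f=f[:,:,::-1].copy();cv2.imwrite("pics/w1.png",f);cv2.imwrite("pics/w1b.png",cv2.resize(f,(800,600),interpolation=cv2.INTER_CUBIC))
E
python3 st.py
```

```text
[0.59453828 0.03804833 0.15749141] [  3.31262031 -87.54326409 159.38112102]
[-0.57261805 -0.0331435   0.81915204]
knob [0.5769 0.1411 0.1664]
knob2 [0.6682 0.0056 0.2248]
knob3 [0.6312 0.1249 0.2037]
well [0.5309 0.0629 0.114 ]
seat [0.5515 0.0641 0.0845]
[-5.77839264e-02  9.98329113e-01 -3.46944695e-18] jaw angle to w deg 0.4531742070953071
```

View pics/w1b.png

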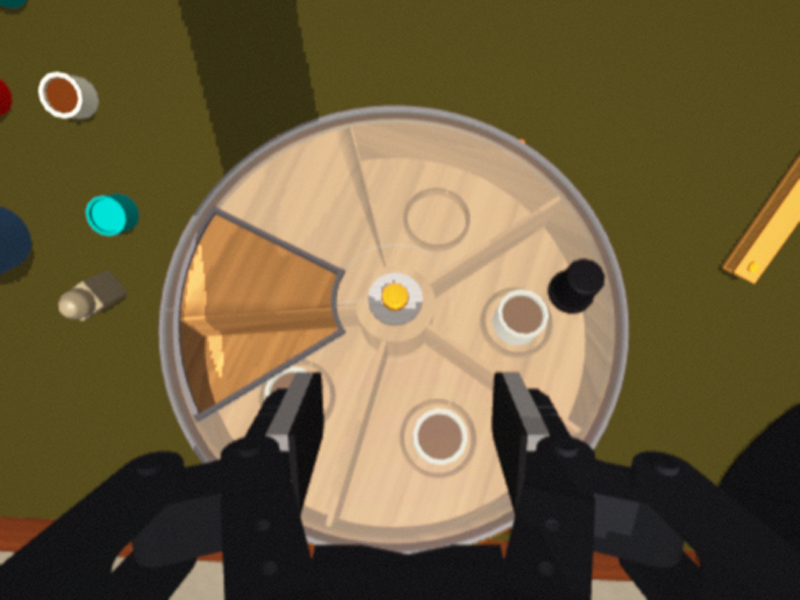

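```bash
python3 - <<'E'
s=open("fit.py").read()
a=s.index("A=np.linspace")
s=s[:a]+'''
import pickle
C["w1"]=pickle.load(open("w1.pkl","rb"))
W=lambda u,v:np.array([(u+.5)/1.5625-.5,(v+.5)/1.5625-.5])
n0=len(obs)
add("w1",W(395,296),lambda p:P(p,0,0,.009))
add("w1",W(585,277),lambda p:P(p,.104,p[4]+np.pi,.028))
for a,r,q in [((343,332),.036,1),((198,418),.126,1),((343,270),.036,-1),((216,210),.126,-1)]:
    add("w1",W(*a),lambda p,r=r,q=q:P(p,r,p[4]+q*d2(30),.001))
add("w1",W(437,219),lambda p:P(p,.081,p[5],-.045))
add("w1",W(440,436),lambda p:P(p,.081,p[5]+d2(220),-.026))
add("w1",W(523,315),lambda p:P(p,.081,p[5]+d2(290),-.026))
rims+=[("w1",W(160,320)),("w1",W(628,320)),("w1",W(390,105)),("w1",W(250,165)),("w1",W(540,155))]
'''+s[a:]
open("fit.py","w").write(s)
E
python3 fit.py; python3 st.py
```

```text
15.07256672020499 [0.59368137 0.03968706 0.1554847 ] [  3.43912342 272.35300276 159.24837861]
top [-0.23  0.52]
side [-0.84 -0.08]
top [-0.64 -0.17]
side [-0.14  0.89]
top [-0.48  0.35]
side [-0.27 -0.02]
top [-0.56 -0.  ]
side [-0.3   0.12]
top [-0.75  0.25]
side [-0.77 -1.02]
top [-0.6   0.76]
top [-0.52  0.32]
top [-1.28 -0.34]
top [-0.46  0.69]
top [-0.55  0.66]
side [-0.66  0.29]
side [-0.74 -0.16]
side [-1.33  0.45]
w1 [-0.59  0.04]
w1 [0.19 0.35]
w1 [-0.99  0.06]
w1 [ 0.76 -0.34]
w1 [-1.04  2.41]
w1 [0.19 0.72]
w1 [-0.25  0.46]
w1 [-0.29  0.71]
w1 [-0.45 -0.09]
[0.99 0.28 0.18 0.29 0.2  0.15 1.2  0.64 0.25 0.16 1.4  4.59 0.01]
pan [ 0.4862474  -0.22401983  0.027     ] [ 0.48638837 -0.22365818  0.027     ]
red [ 0.48788636 -0.29136531  0.03      ]
tq1 [ 0.57563864 -0.19976932  0.03      ]
tq2 [ 0.40884114 -0.26571471  0.03      ]
seal [ 0.65233107 -0.2250205   0.03      ]
cup [ 0.60850854 -0.31533346  0.03      ]
[0.59368137 0.03968706 0.1554847 ] [  3.43912342 -87.64699724 159.24837861]
[-0.57254348 -0.0344077   0.81915204]
knob [0.5759 0.1427 0.1645]
knob2 [0.6674 0.0072 0.2227]
knob3 [0.6303 0.1264 0.2018]
well [0.53   0.0646 0.112 ]
seat [0.5506 0.0659 0.0825]
[-0.05998799  0.9981991   0.        ] jaw angle to w deg 0.5796773140957355
```

Request:
{"op": "move_arm", "data": {"commands": [[0,0.002,0.032,-0.6],[0,0,0.032,0],[0,0,0.031,0],[0.025,0,0,0],[0.025,0,0,0],[0.025,0,0,0],[0.02,0,0,0],[0.015,0,0,0],[0,0,0,0],[0,0,0,0]], "claw": 0.2, "force": 20}}

```text
time: 3.2
eef_pos: [0.5708, 0.1434, 0.1916]
tcp_rot: [-0.379, 1.571, 1.261]
force: [0.9, -0.3, 0.7]
opening: 0.0515
```

Run:
```python
from h import *
import cv2
print(delta([.573,.142,.159]))
f=env.grab_frame("wrist")[:,:,::-1];cv2.imwrite("pics/w2.png",f)
g=env.grab_frame("side")[:,:,::-1];cv2.imwrite("pics/s2.png",cv2.resize(g[80:260,180:360],(720,600),interpolation=cv2.INTER_CUBIC))
```

```text
[ 0.03258798 -0.00205016 -0.00157722]
```

View pics/w2.png

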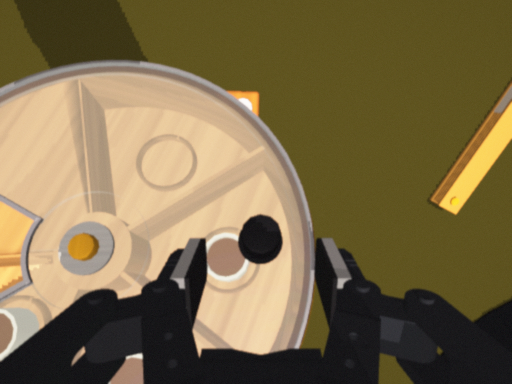

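View pics/s2.png

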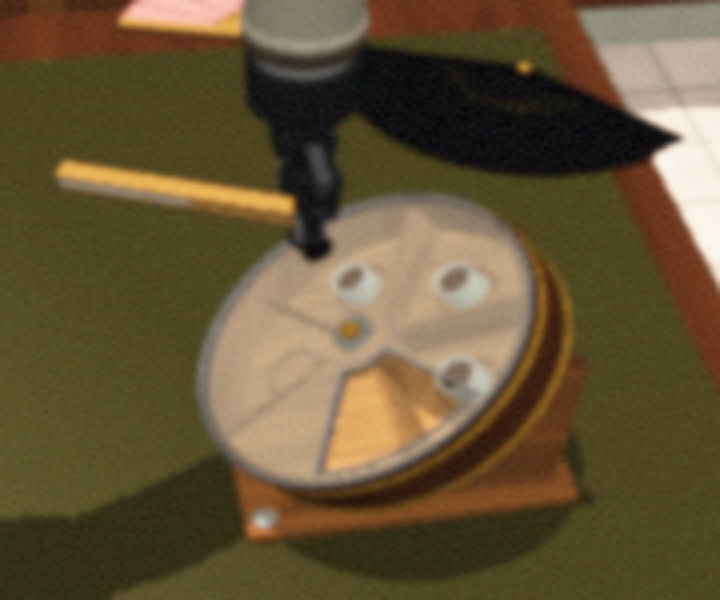

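Request:
{"op": "move_arm", "data": {"commands": [[0.011,-0.002,-0.001,0],[0.011,0,0,0],[0.01,0,0,0],[0,0,0,0],[0,0,0,0],[0,0,0,0],[0,0,0,0],[0,0,0,0],[0,0,0,0],[0,0,0,0]]}}

```text
time: 4.3
eef_pos: [0.5728, 0.1425, 0.1595]
tcp_rot: [-1.292, 1.571, 0.349]
force: [0.1, 0.0, -0.3]
opening: 0.051
```

Request:
{"op": "move_arm", "data": {"commands": [[0,0,0,0],[0,0,0,0],[0,0,0,0],[0,0,0,0],[0,0,0,0],[0,0,0,0],[0,0,0,0],[0,0,0,0],[0,0,0,0],[0,0,0,0]], "claw": -0.6, "force": 20}}

```text
time: 5.3
eef_pos: [0.5726, 0.1435, 0.1594]
tcp_rot: [-0.072, 1.57, 1.57]
force: [-1.6, 5.1, 2.0]
opening: 0.0207
```

Run:
```python
from h import *
import cv2
s,R=tool();print(s["eef_pos"],s["force"],s["wrist_torque"],s["opening"]);print(np.round(R,3))
f=env.grab_frame("wrist")[:,:,::-1];cv2.imwrite("pics/w3.png",f)
p=np.load("p.npy");p[:3]=[.594,.039,.156];B=axes(p[3])
q0=s["eef_pos"]
k0=p[4]+np.pi;k1=p[5]+np.pi
A=np.linspace(k0,k1-2*np.pi if k1>k0+np.pi else k1,14);print(np.degrees([k0,A[-1]]))
X=np.array([R.T@B@[.104*np.cos(a),.104*np.sin(a),0] for a in A]);print(np.round(np.diff(X,axis=0),4).tolist())
```

```text
[0.57260781 0.1434911  0.15944245] [-1.61811296  5.10877131  2.04320346] [ 1.00157159  0.35769987 -0.04563052] 0.02071509165002983
[[ 0.    -0.998 -0.071]
 [ 0.001 -0.071  0.998]
 [-1.    -0.     0.001]]
[ 92.35300276 -20.75162139]
[[-0.009, -0.0129, -0.0007], [-0.0089, -0.0127, -0.0031], [-0.0085, -0.0121, -0.0054], [-0.008, -0.0113, -0.0075], [-0.0073, -0.0102, -0.0096], [-0.0064, -0.0089, -0.0113], [-0.0053, -0.0074, -0.0129], [-0.0041, -0.0057, -0.0141], [-0.0029, -0.0039, -0.015], [-0.0015, -0.002, -0.0156], [-0.0002, -0.0001, -0.0158], [0.0012, 0.0019, -0.0156], [0.0025, 0.0038, -0.0151]]
```

View pics/w3.png

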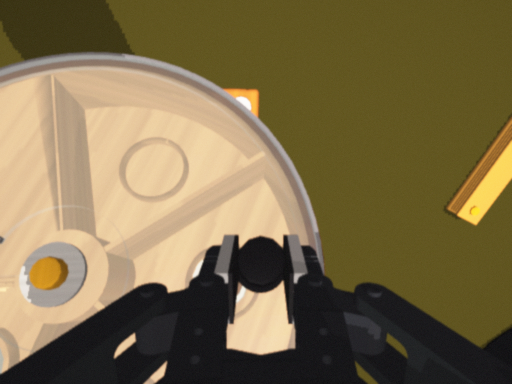

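Request:
{"op": "move_arm", "data": {"commands": [[-0.009,-0.013,-0.001,0],[-0.009,-0.0125,-0.003,0],[-0.0085,-0.012,-0.0055,0],[-0.008,-0.0115,-0.0075,0],[-0.0075,-0.01,-0.0095,0],[-0.0065,-0.009,-0.0115,0],[-0.005,-0.0075,-0.013,0],[-0.004,-0.0055,-0.014,0],[0,0,0,0],[0,0,0,0]]}}

```text
time: 6.35
eef_pos: [0.6672, 0.0878, 0.224]
tcp_rot: [-1.309, 1.547, 0.333]
force: [13.1, 9.8, 13.3]
opening: 0.0201
```

```bash
cat > cir.py <<'E'
from h import *
s,R=tool();p=np.load("p.npy")
off=np.array([.57261,.14349,.15944])-P(p,.104,p[4]+np.pi,0)  # tcp rel. knob base
v=axes(p[3]).T@(s["eef_pos"]-off-p[:3]);print("r",np.hypot(v[0],v[1]),"ang",np.degrees(np.arctan2(v[1],v[0])),"n",v[2],s["force"],s["opening"])
E
python3 cir.py;python3 - <<'E'
from h import *
import cv2
f=env.grab_frame("wrist")[:,:,::-1];cv2.imwrite("pics/w4.png",f)
E
```

```text
r 0.11553956261581769 ang 21.647265794487712 n 0.0006454028160104261 [13.12907333  9.78787149 13.25175748] 0.020110234880710814
```

View pics/w4.png

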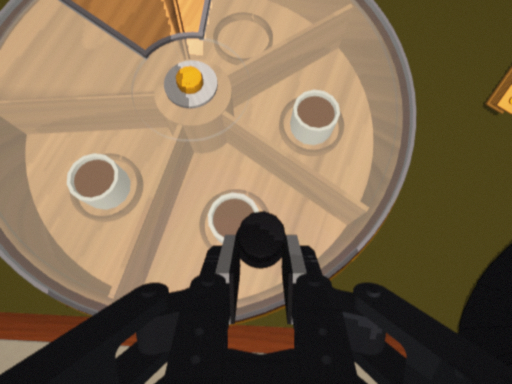

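```bash
python3 cir.py
python3 - <<'E'
from h import *
s,R=tool();print(s["eef_pos"],s["wrist_torque"],s["qvel"].round(3));print(R.round(3))
E
```

```text
r 0.11548567308008302 ang 21.724889442403448 n 0.0006343400553403788 [13.10537955  9.72310797 13.15515938] 0.020119164180679678
[0.66713011 0.0878947  0.22394366] [ 2.33253491 -2.72429588 -0.16886009] [-0.001 -0.001  0.002 -0.    -0.    -0.001 -0.   ]
[[ 0.022 -0.997 -0.071]
 [ 0.008 -0.071  0.997]
 [-1.    -0.022  0.006]]
```

Request:
{"op": "move_arm", "data": {"commands": [[0,0,0,0],[0,0,0,0],[0,0,0,0],[0,0,0,0],[0,0,0,0],[0,0,0,0],[0,0,0,0],[0,0,0,0],[0,0,0,0],[0,0,0,0]], "claw": 0}}

```text
time: 7.4
eef_pos: [0.6581, 0.0833, 0.2168]
tcp_rot: [-1.064, 1.571, 0.577]
force: [0.5, -0.2, -0.3]
opening: 0.0426
```

```bash
python3 cir.py
python3 - <<'E'
from h import *
import cv2,pickle
s,R=tool();print(s["eef_pos"],s["wrist_torque"]);print(R.round(3))
pickle.dump(env.calibration("wrist"),open("w5.pkl","wb"))
f=env.grab_frame("wrist")[:,:,::-1];cv2.imwrite("pics/w5.png",f)
E
```

```text
r 0.1031442767067068 ang 22.03840970351329 n 0.0001245097050625158 [ 0.46892901 -0.15940982 -0.33802543] 0.042602768349900566
[0.65811813 0.08330138 0.21682944] [ 0.0194023   0.02562672 -0.05268166]
[[ 0.    -0.998 -0.07 ]
 [ 0.    -0.07   0.998]
 [-1.    -0.     0.   ]]
```

View pics/w5.png

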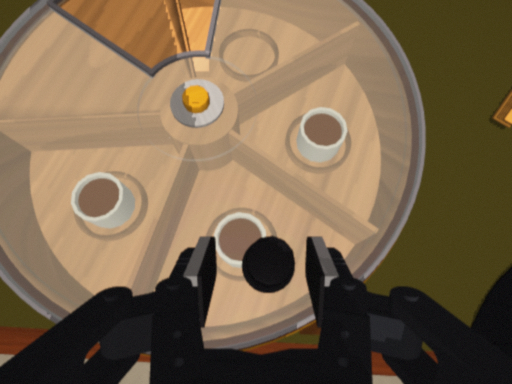

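Request:
{"op": "move_arm", "data": {"commands": [[0,0,0,0],[0,0,0,0],[0,0,0,0],[-0.0024,-0.0034,-0.0127,0],[-0.0015,-0.002,-0.0132,0],[-0.0005,-0.0007,-0.0135,0],[0.0005,0.0008,-0.0135,0],[0.0015,0.0022,-0.0132,0],[0.0025,0.0035,-0.0127,0],[0,0,-0.0025,0]], "claw": -0.365}}

```text
time: 8.45
eef_pos: [0.662, -0.0018, 0.2156]
tcp_rot: [2.147, 1.567, -2.499]
force: [-1.6, 0.6, -0.6]
opening: 0.0269
```

```bash
python3 cir.py
python3 - <<'E'
from h import *
import cv2,pickle
s,R=tool();print(s["eef_pos"],s["wrist_torque"])
pickle.dump(env.calibration("wrist"),open("w6.pkl","wb"))
f=env.grab_frame("wrist")[:,:,::-1];cv2.imwrite("pics/w6.png",f)
E
```

```text
r 0.10475290652098822 ang -26.316023812952317 n -0.00013922705730956423 [-1.56009298  0.64488932 -0.63436844] 0.026921354470226477
[ 0.6619774  -0.00176218  0.21563189] [ 0.09584837  0.06136615 -0.00229488]
```

View pics/w6.png

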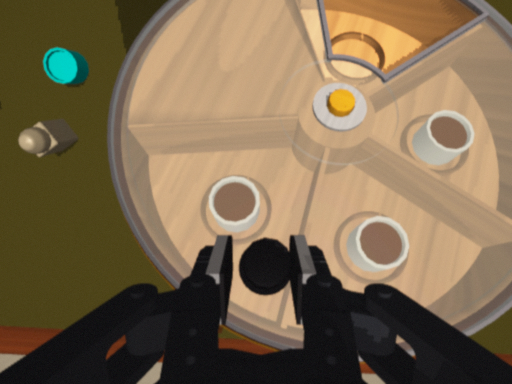

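Request:
{"op": "move_arm", "data": {"commands": [[0,0,0.001,0],[-0.015,0,0,0],[-0.025,0,0,0],[-0.025,0,0,0],[-0.02,0,0,0],[0,0.027,0.014,0],[0,0.027,0.014,0],[0,0.027,0.014,0],[0,0,0,0],[0,0,0,0]]}}

```text
time: 9.5
eef_pos: [0.5799, 0.0402, 0.3034]
tcp_rot: [-1.681, 1.568, -0.038]
force: [1.1, -0.1, -0.1]
opening: 0.0272
```

Run:
```python
from h import *
import cv2,pickle
s,R=tool();print(s["eef_pos"])
pickle.dump(env.calibration("wrist"),open("w7.pkl","wb"))
f=env.grab_frame("wrist")[:,:,::-1];cv2.imwrite("pics/w7.png",f);cv2.imwrite("pics/w7b.png",cv2.resize(f,(800,600),interpolation=cv2.INTER_CUBIC))
```

```text
[0.57990938 0.04023265 0.30337249]
```

View pics/w7b.png

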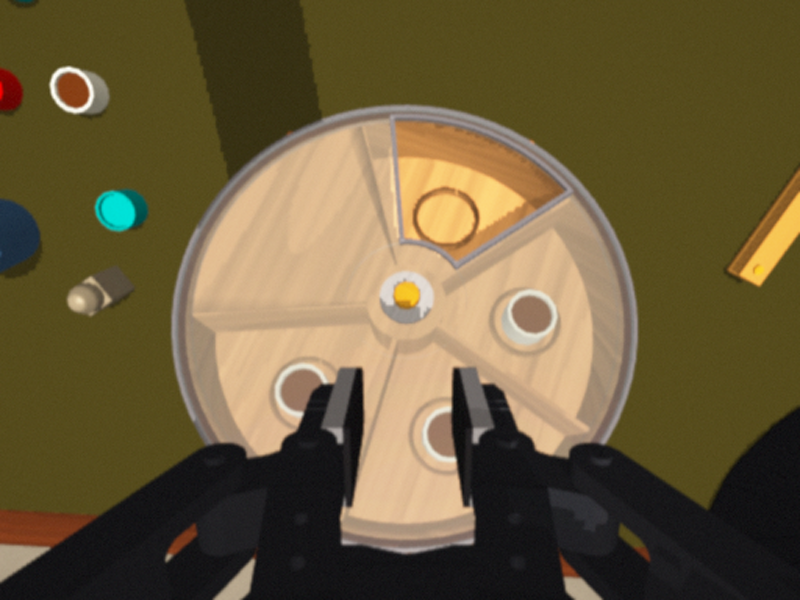

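```bash
python3 - <<'E'
s=open("fit.py").read()
a=s.index("A=np.linspace")
s=s[:a]+'''
C["w7"]=pickle.load(open("w7.pkl","rb"))
add("w7",W(407,294),lambda p:P(p,0,0,.009))
for a,r,q in [((403,242),.036,1),((395,118),.126,1),((457,267),.036,-1),((570,191),.126,-1)]:
    add("w7",W(*a),lambda p,r=r,q=q:P(p,r,p[6]+q*d2(30),.001))
add("w7",W(446,218),lambda p:P(p,.081,p[5],-.044))
add("w7",W(302,390),lambda p:P(p,.081,p[5]+d2(150),-.026))
add("w7",W(531,315),lambda p:P(p,.081,p[5]+d2(290),-.026))
rims+=[("w7",W(173,320)),("w7",W(636,320)),("w7",W(405,105))]
import sys
if len(sys.argv)>1:
    obs=[o for o in obs if o[0][0]=="w"];rims=[o for o in rims if o[0][0]=="w"]
'''+s[a:]
s=s.replace("d2(-90),d2(w)]","d2(-90),d2(w),d2(157)]").replace("range(0,360,30)","range(130,190,30)")
s=s[:s.index("def tri")]
open("fit.py","w").write(s)
E
python3 fit.py w; cp p.npy pw.npy; python3 fit.py|head -1; python3 st.py
```

```text
10.128426517657745 [0.59316247 0.04025705 0.15532255] [  2.25767598 273.53925639 160.13632184 155.50493569]
w1 [ 0.2  -0.53]
w1 [ 0.72 -0.18]
w1 [-0.28 -0.48]
w1 [ 1.17 -0.58]
w1 [-0.5   1.84]
w1 [ 0.07 -0.06]
w1 [-0.11  0.17]
w1 [-0.11  0.21]
w1 [-0.36 -0.23]
w7 [-0.01 -0.25]
w7 [-0.18  0.14]
w7 [-0.77  0.46]
w7 [-0.63 -0.27]
w7 [0.25 1.9 ]
w7 [ 0.37 -0.01]
w7 [ 0.15 -0.26]
w7 [ 0.37 -0.36]
[0.22 0.25 0.96 5.34 0.27 0.41 0.83 0.64]
18.916993268394567 [0.59344916 0.04006541 0.1553637 ] [  2.50721169 273.299005   159.95584717 155.2095934 ]
[0.59344916 0.04006541 0.1553637 ] [  2.50721169 -86.700995   159.95584717 155.2095934 ]
[-0.57302737 -0.02509118  0.81915204]
knob [0.576  0.1432 0.1634]
knob2 [0.6669 0.0076 0.2229]
knob3 [0.6306 0.1269 0.2011]
well [0.53   0.0651 0.1117]
seat [0.5506 0.066  0.0822]
[-0.04374513  0.99904272  0.        ] jaw angle to w deg -1.5369114186704824
```

Request:
{"op": "move_arm", "data": {"commands": [[0,0.017,-0.0365,0],[0,0.017,-0.0365,0],[0,0.017,-0.0365,0],[0,0.017,-0.0365,0],[0,0.017,-0.0365,0],[0,0.017,-0.0365,0],[0,0.017,-0.0365,0],[0.045,0,0,0],[0.045,0,0,0],[0.035,0,0,0]], "claw": 0.2}}

```text
time: 10.55
eef_pos: [0.4786, -0.2252, 0.1748]
tcp_rot: [2.138, 1.57, -2.506]
force: [0.8, 0.2, -0.5]
opening: 0.0511
```

Request:
{"op": "move_arm", "data": {"commands": [[0.02,0,0,0],[0.02,0,0,0],[0.02,0,0,0],[0,0,0,0],[0,0,0,0],[0,0,0,0],[0,0,0,0],[0,0,0,0],[0,0,0,0],[0,0,0,0]]}}

```text
time: 11.55
eef_pos: [0.4788, -0.2239, 0.117]
tcp_rot: [-2.015, 1.57, -0.375]
force: [0.2, 0.3, -0.2]
opening: 0.0505
```

Run:
```python
from h import *
import cv2,pickle
s,R=tool();print(s["eef_pos"],s["opening"])
pickle.dump(env.calibration("wrist"),open("w8.pkl","wb"))
f=env.grab_frame("wrist")[:,:,::-1];cv2.imwrite("pics/w8.png",f);cv2.imwrite("pics/w8b.png",cv2.resize(f,(800,600),interpolation=cv2.INTER_CUBIC))
```

```text
[ 0.47883038 -0.22387408  0.11704059] 0.050545899738588355
```

View pics/w8b.png

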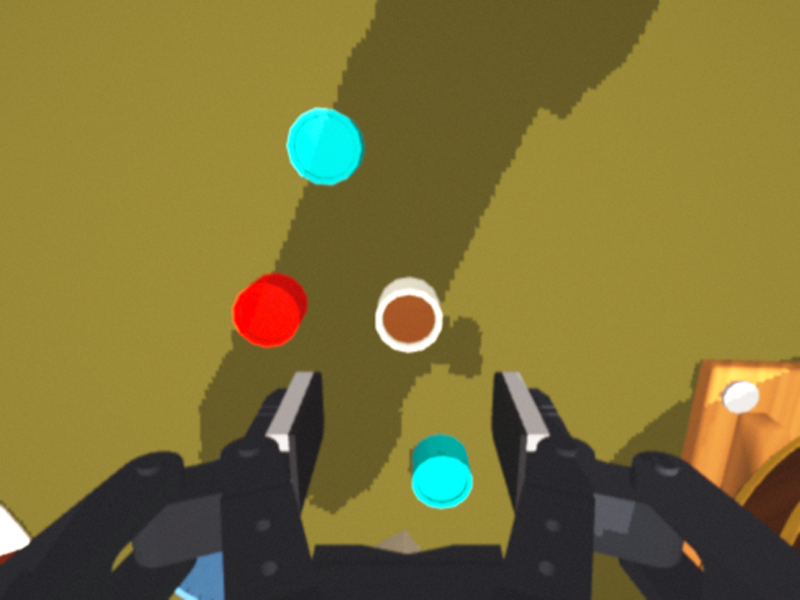

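Run:
```python
from h import *
import pickle
C["w8"]=pickle.load(open("w8.pkl","rb"))
X=at_z("w8",((409.5)/1.5625-.5,(318.5)/1.5625-.5),.027);print(X)
X=np.array([*X[:2],.017]);s,R=tool();print("to pan",delta(X),R.round(3)[:,1:])
```

```text
[ 0.48389177 -0.22328283  0.027     ]
to pan [ 0.09991997 -0.00513442  0.00022032] [[-0.998 -0.07 ]
 [-0.07   0.998]
 [-0.    -0.   ]]
```

Request:
{"op": "move_arm", "data": {"commands": [[0.02,0.002,0.0005,0],[0.02,0,0,0],[0.02,0,0,0],[0.02,0,0,0],[0.02,0,0,0],[0,0,0,0],[0,0,0,0],[0,0,0,0],[0,0,0,0],[0,0,0,0]]}}

```text
time: 12.6
eef_pos: [0.4773, -0.2237, 0.0176]
tcp_rot: [-2.023, 1.569, -0.382]
force: [-0.4, -0.3, -0.1]
opening: 0.0514
```

Request:
{"op": "move_arm", "data": {"commands": [[0,0,0,0],[0,0,0,0],[0,0,0,0],[0,0,0,0],[0,0,0,0],[0,0,0,0],[0,0,0,0],[0,0,0,0],[-0.0,0,0,0],[0,0,0,0]], "claw": -0.6, "force": 30}}

```text
time: 13.6
eef_pos: [0.4769, -0.2236, 0.0174]
tcp_rot: [-1.998, 1.57, -0.358]
force: [-1.2, 1.3, 5.6]
opening: 0.0298
```

Run:
```python
from h import *
import cv2,pickle
s,R=tool();print(s["eef_pos"],s["opening"],s["force"])
f=env.grab_frame("wrist")[:,:,::-1];cv2.imwrite("pics/w9.png",f);cv2.imwrite("pics/w9b.png",cv2.resize(f,(800,600),interpolation=cv2.INTER_CUBIC))
```

```text
[ 0.47688951 -0.22356428  0.01736683] 0.029845525244524496 [-1.19302936  1.27882466  5.61780064]
```

View pics/w9b.png

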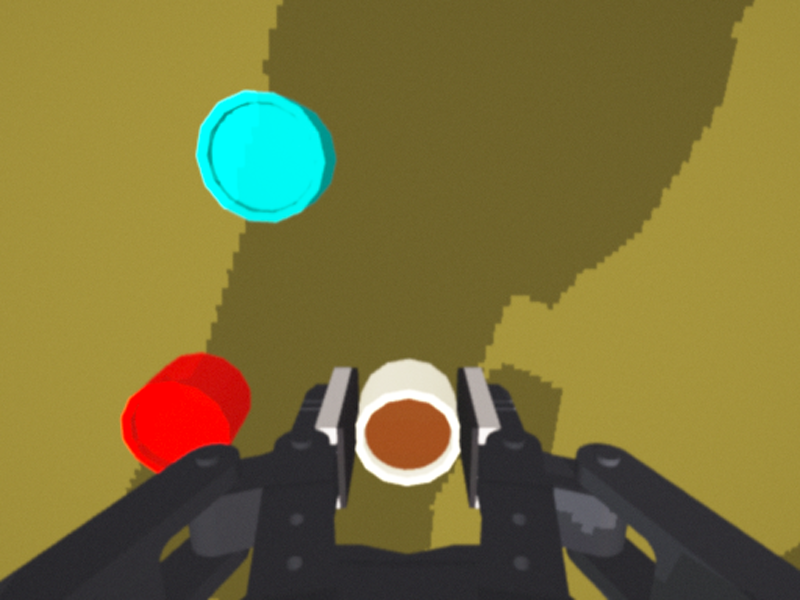

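Request:
{"op": "move_arm", "data": {"commands": [[-0.02,0,0,0],[-0.03,0,0,0],[-0.035,0,0,0],[-0.035,0,0,0],[-0.035,0,0,0],[-0.03,0,0,0],[0,-0.011,0.035,0],[0,-0.011,0.035,0],[0,-0.011,0.035,0],[0,-0.011,0.035,0]]}}

```text
time: 14.65
eef_pos: [0.5108, -0.0794, 0.202]
tcp_rot: [-1.863, 1.57, -0.223]
force: [0.1, 0.2, -0.6]
opening: 0.03
```

Request:
{"op": "move_arm", "data": {"commands": [[0,-0.011,0.036,0],[0,-0.011,0.036,0],[0,-0.011,0.036,0],[0,-0.01,0.036,0],[0,0,0,0],[0,0,0,0],[0,0,0,0],[0,0,0,0],[0,0,0,0],[0,0,0,0]]}}

```text
time: 15.65
eef_pos: [0.5436, 0.065, 0.2017]
tcp_rot: [3.054, 1.571, -1.59]
force: [-0.0, 0.2, -1.2]
opening: 0.0301
```

Run:
```python
from h import *
import cv2,pickle
s,R=tool();print(s["eef_pos"],s["opening"],s["force"],delta([.5441,.067,.20]))
f=env.grab_frame("wrist")[:,:,::-1];cv2.imwrite("pics/w10.png",f)
c=env.calibration("wrist")
g=env.grab_frame("side")[:,:,::-1];cv2.imwrite("pics/s10.png",cv2.resize(g[60:240,180:360],(600,600),interpolation=cv2.INTER_CUBIC)) 
pickle.dump(c,open("w10.pkl","wb"))
```

```text
[0.54359232 0.06500869 0.20173821] 0.030072377601117407 [-0.02002864  0.15949203 -1.21465919] [ 0.00173784 -0.00064255  0.00195229]
```

View pics/w10.png

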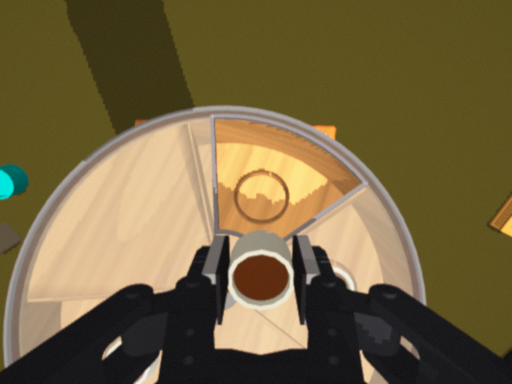

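View pics/s10.png

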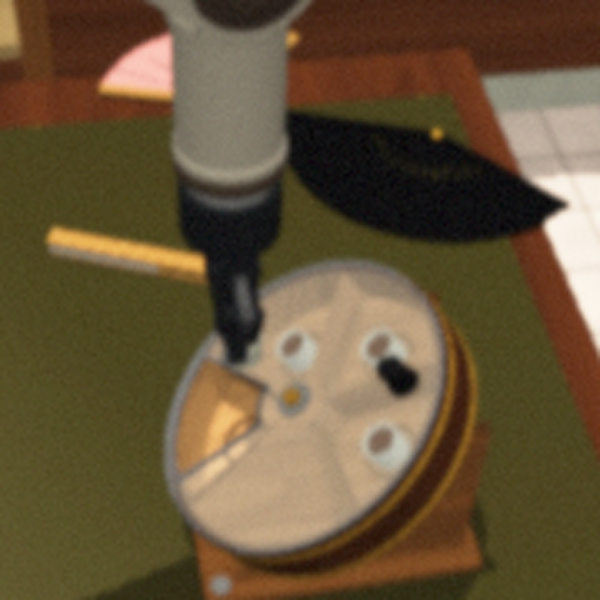

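Run:
```python
from h import *
import pickle
C["w"]=pickle.load(open("w10.pkl","rb"));p=np.load("p.npy");B=axes(p[3])
o,d=ray("w",(262,196));n=B[:,2];t=((p[:3]-.044*n-o)@n)/(d@n);X=o+d*t
print("ring in palette",B.T@(X-P(p,.081,p[5],-.044)),"seat w",X+.008*n)
s,R=tool();pc=at_z("w",(261,277),s["eef_pos"][2]+.009);print("pan",pc,"rel tcp tool",R.T@(pc-s["eef_pos"]))
```

```text
ring in palette [-7.35333654e-04  5.45812218e-04  1.60533650e-17] seat w [0.54996536 0.0664966  0.08180688]
pan [0.55044848 0.06533967 0.21076929] rel tcp tool [-0.00899918 -0.00677779 -0.00058021]
```

Request:
{"op": "move_arm", "data": {"commands": [[0.015,-0.001,0.002,0],[0.015,0,0,0],[0.015,0,0,0],[0.015,0,0,0],[0.01,0,0,0],[0.01,0,0,0],[0.008,0,0,0],[0.008,0,0,0],[0,0,0,0],[0,0,0,0]]}}

```text
time: 16.75
eef_pos: [0.5446, 0.0681, 0.1057]
tcp_rot: [0.554, 1.571, 2.195]
force: [-0.4, 0.2, 0.5]
opening: 0.0302
```

Run:
```python
from h import *
import cv2,pickle
s,R=tool();print(s["eef_pos"],s["opening"],s["force"],s["wrist_torque"],delta([.5445,.067,.0935]))
f=env.grab_frame("wrist")[:,:,::-1];cv2.imwrite("pics/w11.png",cv2.resize(f,(800,600),interpolation=cv2.INTER_CUBIC))
```

```text
[0.54455439 0.06805024 0.10570622] 0.030201555620273823 [-0.38657625  0.18483594  0.48152638] [-0.0295363  -0.02353671  0.00791796] [ 0.01220613  0.00012689 -0.00104495]
```

View pics/w11.png

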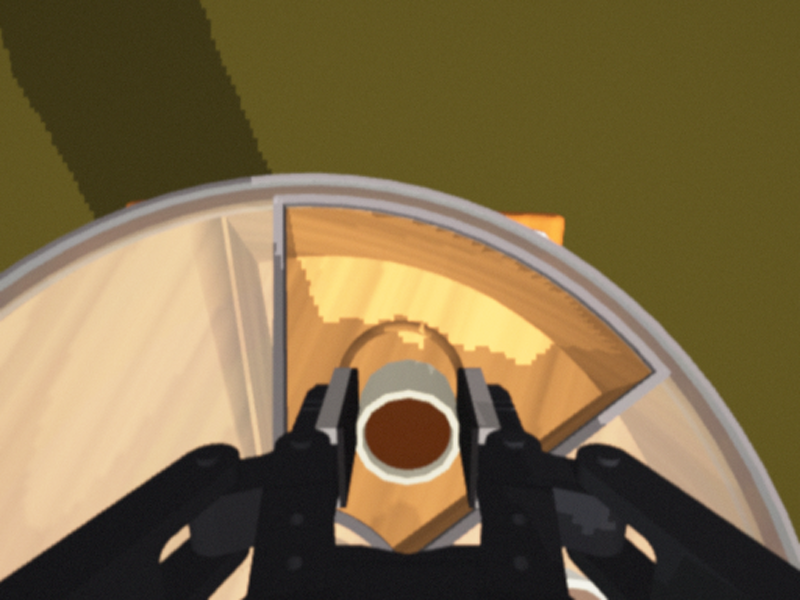

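Request:
{"op": "move_arm", "data": {"commands": [[0.003,0,-0.0005,0],[0.002,0,0,0],[0.002,0,0,0],[0.002,0,0,0],[0.001,0,0,0],[0.001,0,0,0],[0,0,0,0],[0,0,0,0],[0,0,0,0],[0,0,0,0]]}}

```text
time: 17.8
eef_pos: [0.5445, 0.0675, 0.0948]
tcp_rot: [2.359, 1.571, -2.283]
force: [-1.0, 0.1, 0.5]
opening: 0.0303
```

Request:
{"op": "move_arm", "data": {"commands": [[0.001,0,0,0],[0,0,0,0],[0.001,0,0,0],[0,0,0,0],[0.001,0,0,0],[0,0,0,0],[0,0,0,0],[0,0,0,0],[0,0,0,0],[0,0,0,0]]}}

```text
time: 18.8
eef_pos: [0.5432, 0.0674, 0.0923]
tcp_rot: [1.675, 1.568, -2.967]
force: [-8.5, -0.8, 12.2]
opening: 0.0296
```

Run:
```python
from h import *
import cv2,pickle
s,R=tool();print(s["eef_pos"],s["opening"],s["force"],s["wrist_torque"])
f=env.grab_frame("wrist")[:,:,::-1];cv2.imwrite("pics/w12.png",cv2.resize(f,(800,600),interpolation=cv2.INTER_CUBIC))
g=env.grab_frame("side")[:,:,::-1];cv2.imwrite("pics/s12.png",cv2.resize(g[90:230,200:340],(600,600),interpolation=cv2.INTER_CUBIC))
```

```text
[0.54315569 0.06744678 0.09226055] 0.029587048502090398 [-8.45811531 -0.78333201 12.17654367] [-0.13608805  1.54901234 -0.00908309]
```

View pics/w12.png

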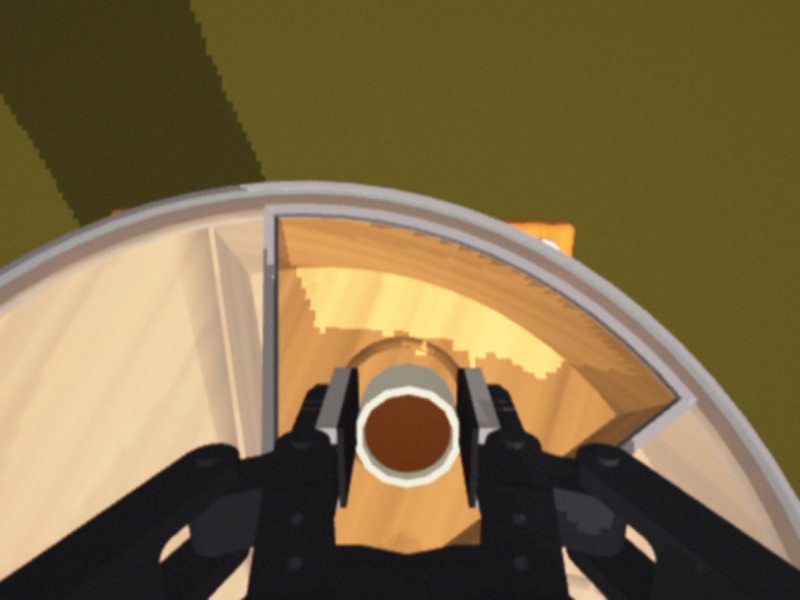

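View pics/s12.png

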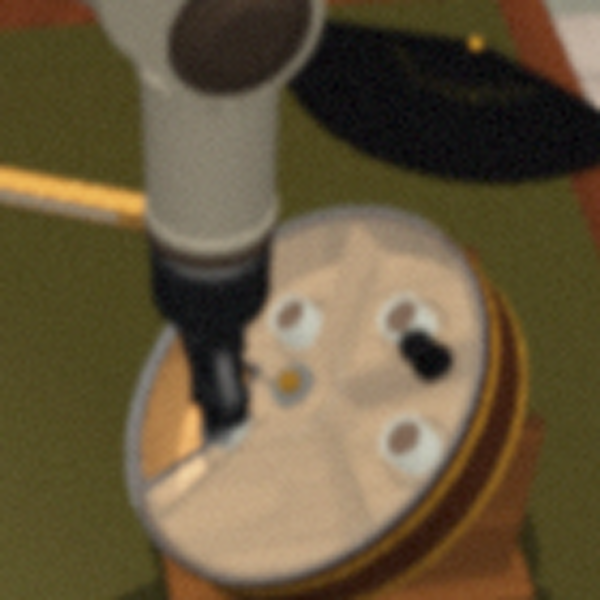

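Request:
{"op": "move_arm", "data": {"commands": [[-0.002,-0.001,0,0],[0,0,0,0],[0,0,0,0],[0,0,0,0],[0,0,0,0],[0,0,0,0],[0,0,0,0],[0,0,0,0],[0,0,0,0],[0,0,0,0]], "claw": -0.6, "force": 20}}

```text
time: 19.9
eef_pos: [0.5444, 0.0675, 0.0938]
tcp_rot: [1.666, 1.569, -2.976]
force: [-5.6, -0.4, 7.3]
opening: 0.0298
```

Request:
{"op": "move_arm", "data": {"commands": [[-0.0005,0,0,0],[0,0,0,0],[0,0,0,0],[0,0,0,0],[0,0,0,0],[0,0,0,0],[0,0,0,0],[0,0,0,0],[0,0,0,0],[0,0,0,0]], "claw": -0.14}}

```text
time: 20.9
eef_pos: [0.5455, 0.0676, 0.0942]
tcp_rot: [-1.07, 1.571, 0.57]
force: [1.0, -0.1, -0.5]
opening: 0.0367
```

Run:
```python
from h import *
import cv2,pickle
s,R=tool();print(s["eef_pos"],s["opening"],s["force"],s["wrist_torque"])
f=env.grab_frame("wrist")[:,:,::-1];cv2.imwrite("pics/w13.png",cv2.resize(f,(800,600),interpolation=cv2.INTER_CUBIC))
```

```text
[0.54551483 0.06757684 0.09420195] 0.036715534135496594 [ 0.97768374 -0.07584959 -0.53454384] [-0.03882105 -0.01961979 -0.00949671]
```

View pics/w13.png

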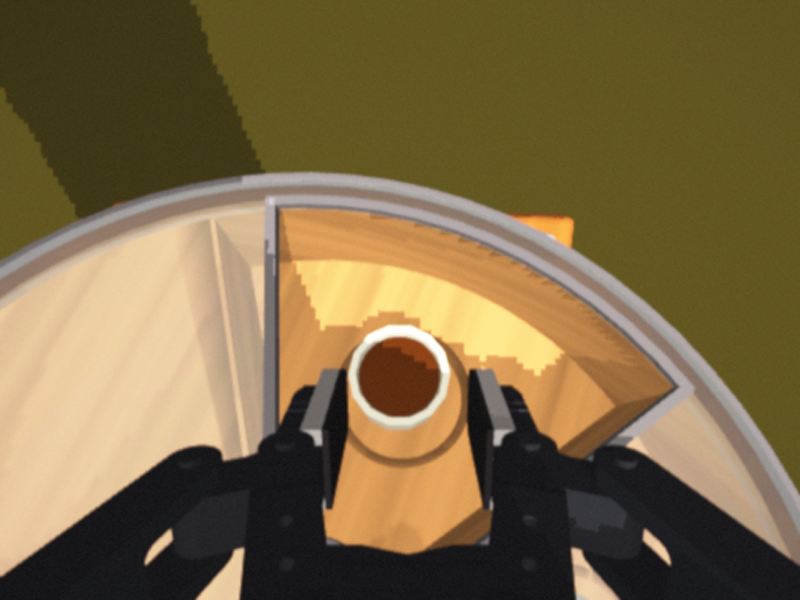

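Request:
{"op": "move_arm", "data": {"commands": [[-0.003,0,0,0],[-0.006,0,0,0],[-0.01,0,0,0],[-0.015,0,0,0],[-0.02,0,0,0],[-0.03,0,0,0],[-0.03,0,0,0],[-0.03,0,0,0],[-0.03,0,0,0],[0,0,0,0]]}}

```text
time: 21.95
eef_pos: [0.5485, 0.0681, 0.2741]
tcp_rot: [-1.5, 1.561, 0.141]
force: [0.3, 0.0, 0.6]
opening: 0.0369
```

Run:
```python
from h import *
import cv2,pickle
s,R=tool();print(s["eef_pos"],s["opening"],s["force"])
pickle.dump(env.calibration("wrist"),open("w14.pkl","wb"))
f=env.grab_frame("wrist")[:,:,::-1];cv2.imwrite("pics/w14.png",cv2.resize(f,(800,600),interpolation=cv2.INTER_CUBIC))
```

```text
[0.54845384 0.06811002 0.27405541] 0.03689916127093804 [0.32151288 0.02492096 0.56999665]
```

View pics/w14.png

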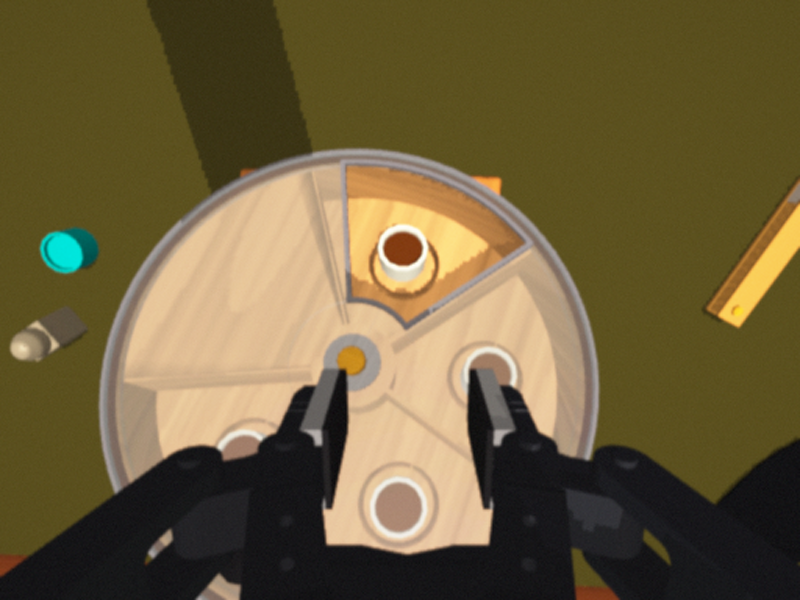

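Run:
```python
from h import *
s,R=tool();p=np.load("p.npy");print(np.degrees(p[3:]))
off=np.array([.57261,.1435,.1595])-P(p,.104,p[4]+np.pi,0);print(off)
T=lambda a:P(p,.104,np.radians(a),0)+off
print(T(-24.8),np.round(R.T@(T(-24.8)-s["eef_pos"]),4),R.round(3))
A=np.linspace(-24.8,55.2,11)
from h import Ro
Rn=np.c_[[0,0,-1],[-.998,-.07,0],[-.07,.998,0]]
X=np.array([Rn.T@T(a) for a in A]);print(np.round(np.diff(X,axis=0),4).tolist())
```

```text
[  2.50721169 -86.700995   159.95584717 155.2095934 ]
[-1.13993898e-02 -7.92145938e-05  7.56907330e-03]
[ 6.61219241e-01 -2.12018406e-04  2.17083468e-01] [ 0.0552 -0.1087 -0.0759] [[ 0.006 -0.998 -0.07 ]
 [ 0.001 -0.07   0.998]
 [-1.    -0.006  0.   ]]
[[-0.003, -0.0046, 0.0135], [-0.0018, -0.003, 0.0141], [-0.0007, -0.0014, 0.0144], [0.0005, 0.0003, 0.0145], [0.0016, 0.0019, 0.0143], [0.0027, 0.0035, 0.0138], [0.0038, 0.0051, 0.013], [0.0048, 0.0065, 0.012], [0.0057, 0.0079, 0.0108], [0.0065, 0.009, 0.0093]]
```

Request:
{"op": "move_arm", "data": {"commands": [[0,-0.027,-0.019,0],[0,-0.027,-0.019,0],[0,-0.027,-0.019,0],[0,-0.027,-0.019,0],[0,0,0,0],[0,0,0,0],[0,0,0,0],[0,0,0,0],[0,0,0,0],[0,0,0,0]]}}

```text
time: 23.0
eef_pos: [0.6583, -0.0002, 0.2685]
tcp_rot: [-1.372, 1.57, 0.27]
force: [0.3, -0.2, -0.1]
opening: 0.0365
```

Run:
```python
from h import *
import cv2,pickle
s,R=tool();print(s["eef_pos"],delta([.6612,-.0002,.217]))
f=env.grab_frame("wrist")[:,:,::-1];cv2.imwrite("pics/w15.png",f)
```

```text
[ 6.58263943e-01 -1.77206093e-04  2.68546207e-01] [ 0.05154714 -0.0029103  -0.00023344]
```

View pics/w15.png

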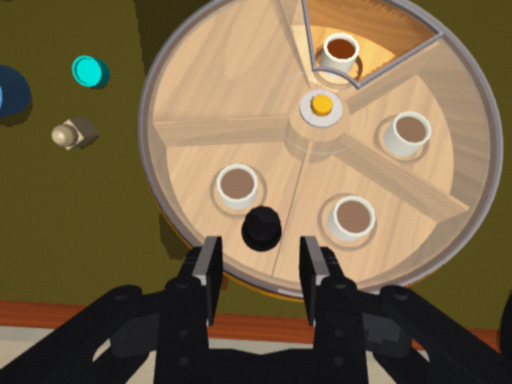

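Knob at (262,228), centred between the fingers. Descend and narrow to the loose cage.

Request:
{"op": "move_arm", "data": {"commands": [[0.015,-0.003,0,0],[0.015,0,0,0],[0.012,0,0,0],[0.009,0,0,0],[0,0,0,0],[0,0,0,0],[0,0,0,0],[0,0,0,0],[0,0,0,0],[0,0,0,0]]}}

```text
time: 24.05
eef_pos: [0.6617, -0.0005, 0.2176]
tcp_rot: [-1.653, 1.57, -0.012]
force: [0.5, 0.8, -0.2]
opening: 0.0372
```

Request:
{"op": "move_arm", "data": {"commands": [[0,0,0,0],[0,0,0,0],[0,0,0,0],[0,0,0,0],[0,0,0.0025,0],[-0.003,-0.0046,0.0135,0],[-0.0018,-0.003,0.014,0],[-0.0007,-0.0014,0.0145,0],[0.0005,0.0003,0.0145,0],[0.0016,0.0019,0.0143,0]], "claw": -0.365}}

```text
time: 25.05
eef_pos: [0.6631, 0.0755, 0.2206]
tcp_rot: [-0.349, 1.57, 1.293]
force: [1.0, -1.6, 1.1]
opening: 0.027
```

```bash
python3 cir.py
python3 - <<'E'
from h import *
import cv2
f=env.grab_frame("wrist")[:,:,::-1];cv2.imwrite("pics/w16.png",f)
E
```

```text
r 0.10564438511537151 ang 17.598648708687623 n -6.9391023653505134e-06 [ 1.00502813 -1.57051175  1.07200306] 0.027036646198597844
```

View pics/w16.png

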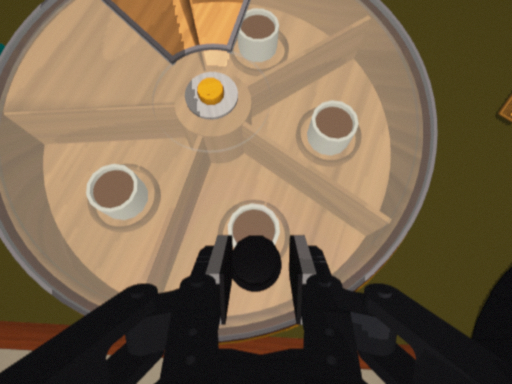

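Request:
{"op": "move_arm", "data": {"commands": [[0.0027,0.0035,0.0138,0],[0.0038,0.005,0.013,0],[0.0048,0.0065,0.012,0],[0.0057,0.008,0.0108,0],[0.0065,0.009,0.0093,0],[0.0005,0.001,0.0015,0],[0,0,0,0],[0,0,0,0],[0,0,0,0],[0,0,0,0]]}}

```text
time: 26.1
eef_pos: [0.6265, 0.1306, 0.1968]
tcp_rot: [-1.459, 1.57, 0.181]
force: [0.0, 0.3, -0.3]
opening: 0.0268
```

```bash
python3 cir.py
python3 - <<'E'
from h import *
import cv2
f=env.grab_frame("wrist")[:,:,::-1];cv2.imwrite("pics/w17.png",f)
E
```

```text
r 0.10650483621554184 ang 56.31581493118775 n 4.325029039842929e-05 [ 0.01164372  0.28865936 -0.25096658] 0.026775930861642556
```

View pics/w17.png

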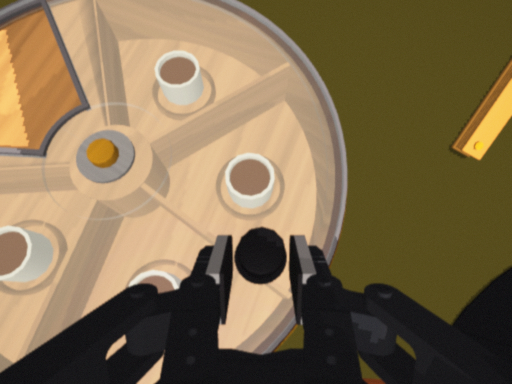

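Now back out and look from above.

Request:
{"op": "move_arm", "data": {"commands": [[-0.01,0,0,0],[-0.02,0,0,0],[-0.03,0,0,0],[-0.03,0,0,0],[-0.02,0,0,0],[0,0.01,-0.03,0],[0,0.015,-0.03,0],[0,0.015,-0.03,0],[0,0,0,0],[0,0,0,0]]}}

```text
time: 27.15
eef_pos: [0.5927, 0.0375, 0.3077]
tcp_rot: [-1.459, 1.569, 0.179]
force: [0.6, 0.3, 0.1]
opening: 0.027
```

Run:
```python
from h import *
import cv2,pickle
s,R=tool();print(s["eef_pos"])
pickle.dump(env.calibration("wrist"),open("w18.pkl","wb"))
f=env.grab_frame("wrist")[:,:,::-1];cv2.imwrite("pics/w18.png",cv2.resize(f,(800,600),interpolation=cv2.INTER_CUBIC))
```

```text
[0.5926558  0.03754682 0.3077097 ]
```

View pics/w18.png

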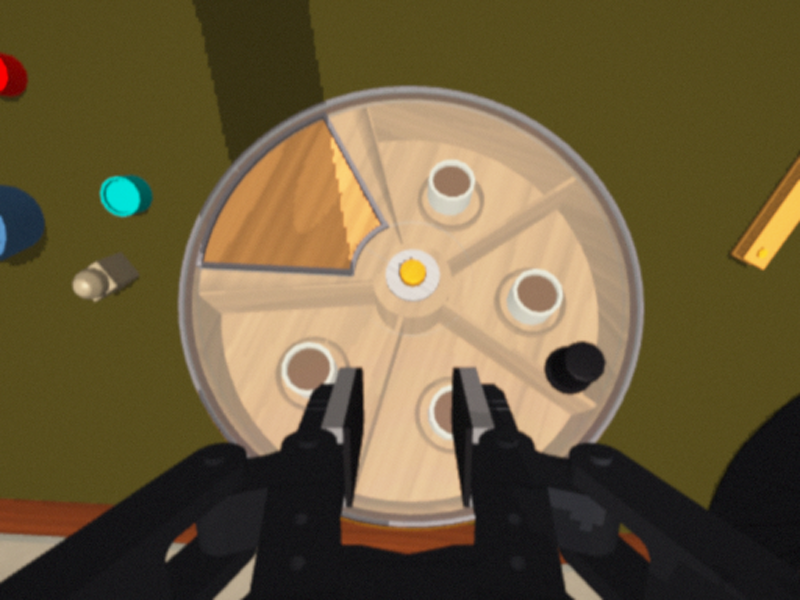

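Run:
```python
from h import *
import pickle
C["w"]=pickle.load(open("w18.pkl","rb"));p=np.load("p.npy");B=axes(p[3]);n=B[:,2]
def a(u,v,z):
    o,d=ray("w",((u+.5)/1.5625-.5,(v+.5)/1.5625-.5));t=((p[:3]+z*n-o)@n)/(d@n);v=B.T@(o+d*t-p[:3]);return np.hypot(v[0],v[1]),np.degrees(np.arctan2(v[1],v[0]))%360
for q in [(387,226),(325,118),(352,272),(203,265)]:print(a(*q,.001))
print("loose pan top",a(452,181,-.026),"well",np.degrees(p[5]),"knob",a(583,362,.028),"nut",a(413,272,.009))
```

```text
(np.float64(0.036250066374736), np.float64(206.47463789130072))
(np.float64(0.12481472180062646), np.float64(208.4704019745967))
(np.float64(0.036029657980130574), np.float64(267.1540382131261))
(np.float64(0.12470577855323775), np.float64(268.1611119724484))
loose pan top (np.float64(0.08541452986782919), np.float64(161.77542181556265)) well 159.95584716973147 knob (np.float64(0.10328817506875722), np.float64(58.0431266271262)) nut (np.float64(0.0003744963338689291), np.float64(20.023002921245148))
```

Run:
```python
from h import *
import cv2
f=env.grab_frame("side")[:,:,::-1];cv2.imwrite("pics/s19.png",cv2.resize(f[110:350,180:400],(660,600),interpolation=cv2.INTER_CUBIC))
```

```text
(no output)
```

View pics/s19.png

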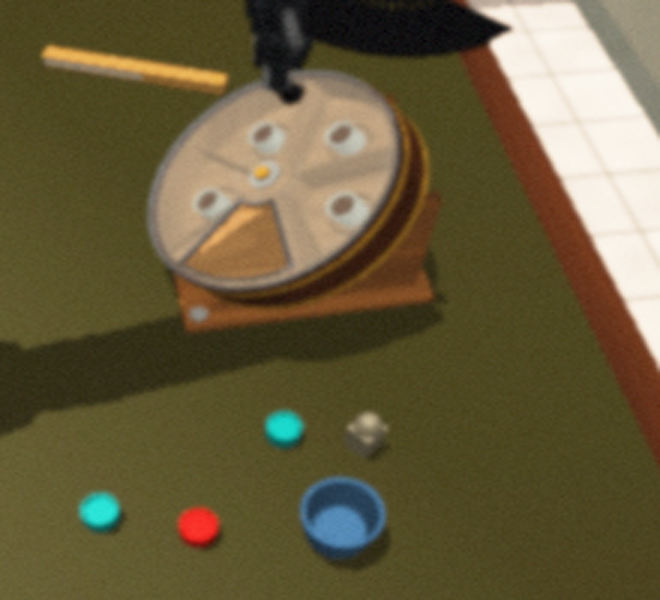

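All four pans are under the cover, the opening shows only the blank, and the bystanders are in place.

```bash
python3 -c "
from plant import env
print(env.sign_off())"
```

```text
the job is handed in; nothing more can be done
None
```

The loose pan is in the ring of the empty well, all four pans are covered, and the job was handed in at about 27 s of the 66 s allowed.

**What I did:** I turned the cover by its knob until the opening was over the empty well, within about 5°. I then lowered the pan through it until it pressed on the floor of the well with about 9 N. Because the tool can only point straight down, the pan was upright and met the tilted floor edge first. When I let go, it tipped the last 35° onto the floor. I then turned the cover on to the blank segment and backed the arm clear.

**Last checks:**
- **Pan:** it sits flat inside the ring, about 4–5 mm downhill of the centre, resting against the lower side of the ring.
- **Cover:** the opening spans about 208° to 268° and the blank about 195° to 275°. It is wholly over the blank, but about 3° off centre, which I did not correct.
- **Other things:** in the last side picture, the fan, seal, cup and the look-alike pans appear to be where they were.

**What went wrong or disagreed:**
- Gripping the knob during the first turn pushed the arm about 11 mm off its path, with about 21 N on the tool. I let go and finished both turns by pushing it with the fingers held loosely round it.
- The wrist camera and the two fixed cameras disagreed by about 2 mm.

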